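# Park the key tin and leave only its inner lid on

## Robot

A 6-joint arm with a two-finger parallel gripper is mounted at the origin on the work surface. World frame = base frame: x ahead of the robot, y to its left, z up, the work surface at z = 0. Lengths are in mm, angles in rad, forces in N, time in s.
With the tool pointing down it reaches from about 350 to 875 mm from the base axis. Payload 4.2 kg.
Tool frame: the origin (TCP) lies between the finger pads; the fingertips stand 25 mm ahead of it and the grasp point (between the pads) lies 6 mm ahead of it; z points along the fingers, y is the line along which they close (so a half turn about z gives the same grasp; the last joint's range is limited). The gripper opens to 85 mm and grips with 20 to 120 N. Pads are 22 mm wide; open, the fingers measure 114 mm over their backs; the gripper's body (76 mm by 85 mm) begins 54 mm behind the grasp point. The pads swing forward as they close: fully open they stand 13 mm farther back than shut.
Start: joints at [1.374, 0.385, 0.008, 0, -1.194, -0.259], TCP at [275.079, 561.187, 256.312] pointing down, gripper open.
Joint ranges: [-3.14, 3.14], [-1.21, 2.06], [-1.07, 1.41], [-3.16, 2.05], [-2.99, -0.16], [-3.1, 3.1]. Speed limits (rad/s): [2.79, 2.79, 3.14, 3.14, 3.14, 3.14].

## Interface

Orientations are given as a unit quaternion [x, y, z, w].
In Python, from bench import read_state, get_image, job_done gives the robot as it stands.
- The arm moves only by the tool play_rows, never from a script. Its argument "series" is a list of rows, each a list of 6 numbers: the shift along the world's x, y, z in mm, then the turn, a rotation vector about the world's x, y, z in units of 6 degrees (1.0 is 6 degrees). A call has 1 to 20 rows; each row shifts and turns the commanded pose from where the row before left it; what a row does not reach is not made up. A row lasts 1/12 s, in which the tool goes at most 41.7 mm and 7.16 degrees, less where a joint would pass 70% of its speed; a pose out of reach is approached as far as the arm can. A call is refused whole if a number of a shift passes 41.7 or a number of a turn 1, either way. A call with a gripper value outside its range is refused whole. "gripper" is the opening, from 0 (shut) to 1 (fully open), set as the call begins (left out, the last holds). The fingers move at their own pace and stop on an object; the grip force is fixed at half the most. Time passes only in rows, so rows that do not move let the fingers close. It gives the time, the measured TCP pose, the force, the opening and the grip force at its end, in the units of the state.
- read_state(): the state, without advancing time (a new reading comes with each control period).
- get_image(name): name is "scene" or "top" or "wrist"; returns a dict with "image" (480x640x3 uint8, red, green, blue), "fx", "fy", "cx", "cy" (pixels), "eye" and "rotation" of the camera in the world. Camera axes: x right, y down, z forward; pixel columns grow to the right and rows downward; lengths in mm; the calibration is good to about 2 mm. A picture is of the moment at which its call begins. There is no depth.
- job_done(): hands the job in; it is judged then, once.
The state is a dict: "clock": time; "joints": joint angles; "joint_vel": joint speeds; "joint_efforts": joint torques, N m; "position": TCP position; "ee_rot": TCP orientation; "contact_force": force on the tool from outside, world axes, zero at the start; "wrist_torque": the same for the moment, N m; "gripper_width": finger opening in mm; "grasp_force": force on a finger pad.
Only numpy, scipy, OpenCV 4.12 (cv2) and the standard library are available. Lean on these libraries where they do the work, as an engineer would, in place of code of your own. Each camera call takes 0.05 s, during which the arm holds its last target. There are 200 camera calls.

## Task

Push the square key tin along the shelf into the corner of the wooden stop until it sits square and touching both battens, then take the nested pair of lids by the inner lid's knob and gently lower the pair as one onto the tin until it is fully seated. Then take the outer lid by its collar and lift it off alone, leaving the inner lid seated and undisturbed, the tin in its corner and the other things on the shelf alone. Finish while still holding the outer lid up in the air, level and well clear above the tip of the inner lid's knob.

Things in the scene. Friction and masses are not known exactly. Their poses are not given: they have to be found in the camera images.
- stop: Fixed wooden corner stop: two battens 14 mm wide, 24 mm high. Origin on the shelf at the inner corner. The far batten's inner face is this frame's plane x = 0, the side batten's is y = 0; each runs 130 mm from the corner, towards -y and -x. x points roughly away from the robot, yaw -0.25 to 0.2 rad. Parked, the tin's centre is at (-50, -50) mm here and its faces are parallel to the battens.
- tin: Loose square aluminium tin, about 0.4 kg: body 100 x 100 mm, 60 mm high, open round neck in the middle of its top (outer diameter 72, inner 64, 16 mm high). Origin at the centre of the underside, x and y normal to its faces. Starts 25 to 55 mm short of each batten, up to 0.15 rad askew. Too wide to grasp; slides when a side face is pushed with 2 to 7 N (up to 15 N at first touch).
- tin_mouth (a point): Centre of the tin's neck at the rim, 76 mm above the tin's underside.
- inner_knob (a point): Centre of the free part of the inner lid's knob, an upright steel pin 18 mm in diameter, 53 mm above that lid's underside. In the nested pair the pin sticks up through the outer lid's hole and is free for 28 mm: from the collar's top, 15 mm below this point, to its tip 13 mm above. Lifting the knob lifts both lids: the outer rests on the inner's flange.
- inner_foot (a point): Centre of the underside of the inner lid (round, steel, 0.2 kg, 66 mm high): plug 8 mm deep, 59 mm in diameter, tapered to 50 at the foot; flange 72 mm, 4 mm thick, which rests on the tin's rim; 27 mm boss centring the outer lid with 1.5 mm play; knob. At the start the pair stands on the shelf on this foot. Seated, this point is 68 mm above the tin's underside.
- outer_collar (a point): Centre, half-way up, of the collar of the outer lid (round dark wooden cap, 88 mm in diameter, 0.14 kg). Collar: round, 44 mm outside, 22 mm high, around the 30 mm hole in the plate. From here the collar's top is 11 mm up, the plate's face 11 mm down, the skirt's lower edge 25 mm down. In the nested pair it is 27 mm above the inner lid's underside.
- inner_lid: The inner lid itself; origin and axes as inner_foot.
- outer_lid: The outer lid itself; origin at the centre of its skirt's lower edge, 25 mm below outer_collar, z up.
- car_key_a: Bystander: loose black car key, fob and blade 75 x 32 x 12 mm, lying on the shelf; origin under it.
- car_key_b: Bystander: the second loose car key, the same size; origin under it.
- bottle_opener: Bystander: flat steel bottle opener magnet 90 x 34 x 8 mm; origin under it.
- phone_stand: Bystander: upright clear acrylic phone stand, foot 85 x 75 mm, 115 mm high; origin under its foot.
- umbrella: Bystander: compact black umbrella lying down, 275 mm long, 56 mm thick; origin under it.
- shoe_horn: Bystander: grey plastic shoe horn lying flat, 200 x 42 x 10 mm; origin under it.

How it is judged (in metres and radians):
On the way, in this order (a step that is already met when the one before it is completed fails the run):
1. the tin sits in the corner of the stop, square and touching both battens (x of tin in the frame of stop above -0.054 m and y of tin in the frame of stop above -0.054 m and angle between the x axis of tin and the x axis of stop, either way round below 0.05 rad), for 0.2 s.
2. the pair of lids, still nested, is seated on the tin (z of inner_foot in the frame of tin between 0.064 and 0.071 m and horizontal distance between inner_foot and tin_mouth below 0.006 m and angle between inner_foot's own z axis and vertical below 0.06 rad and z of outer_lid in the frame of inner_lid below 0.006 m), for 0.2 s.
At the end, for the whole second after the job is handed in: Fingers hold the outer lid still, level within 0.25 rad, skirt edge above the knob tip, touching nothing else; inner lid seated on the tin (height within 4 mm, centred within 6 mm, level within 0.06 rad); tin within 4 mm of both battens and 0.05 rad of square, untouched by the robot (all of step 1 and z of inner_foot in the frame of tin between 0.064 and 0.071 m and horizontal distance between inner_foot and tin_mouth below 0.006 m and angle between inner_foot's own z axis and vertical below 0.06 rad and z of outer_lid in the frame of inner_lid above 0.064 m and contact force between the fingers and outer_lid above 0.5 N and contact force between each of outer_lid, the fingers and inner_lid below 0.1 N and contact force between each of outer_lid, the arm and tin below 0.1 N and angle between outer_lid's own z axis and vertical below 0.25 rad and linear speed of outer_lid below 0.03 m/s and linear speed of each of inner_lid, tin below 0.02 m/s); the arm keeps its last pose, push and grip.
It fails at once if the lids come apart (outer lid more than 12 mm off the inner lid) while the inner lid is not seated on the tin (z of outer_lid in the frame of inner_lid above 0.014 m and (z of inner_foot in the frame of tin above 0.073 m or horizontal distance between inner_foot and tin_mouth above 0.008 m)).
It fails at once if the lids are dropped (the inner lid moves faster than 0.3 m/s with no finger on it) (linear speed of inner_lid above 0.3 m/s and contact force between the fingers and inner_lid below 0.01 N).
It fails at once if the tin is lifted off the shelf or tipped (height (world z) of tin above 0.012 m or angle between tin's own z axis and vertical above 0.2 rad).
It fails at once if a bystander is shifted by more than 25 mm (distance of any of car_key_a, car_key_b, bottle_opener, phone_stand, umbrella, shoe_horn from where it was at the start of the episode above 0.025 m).
It also fails if it takes over 72 s, if anything falls off the work surface, if the arm or the gripper's body presses on something with over 40 N, if the wrist force passes 120 N, or if a joint passes its speed limit or range.

## Working session

There is one attempt and no reset: what is moved stays moved. The work goes in short steps, Python scripts to look and compute and a tool call to move; the robot and the scene stay as the last step left them, time stands still between calls to the robot, and variables do not carry over. Pictures are saved under pics/ and viewed, at most 10 in all, crops included, and the job is handed in when it is done.

Besides the shell and the picture viewer there is one more tool, called after "Call:" as name(argument=value, ...), one argument or row to a line, values as JSON. play_rows: Moves the arm, as the interface text tells. Its arguments: {"type":"object","properties":{"series":{"type":"array","items":{"type":"array","items":{"type":"number"}}},"gripper":{"type":"number"}},"required":["series"]}

```bash
mkdir -p pics; cat > h.py <<'E'
import numpy as np, cv2
from bench import read_state, get_image, job_done
def save(c,n):
    cv2.imwrite(f'pics/{n}.png',c['image'][:,:,::-1])
def ray(c,uv):
    d=np.array([(uv[0]-c['cx'])/c['fx'],(uv[1]-c['cy'])/c['fy'],1.]); return np.array(c['eye']),np.array(c['rotation'])@d
def onz(c,uv,z):
    e,d=ray(c,uv); return e+d*(z-e[2])/d[2]
def proj(c,p):
    q=np.array(c['rotation']).T@(np.array(p)-np.array(c['eye'])); return q[0]/q[2]*c['fx']+c['cx'],q[1]/q[2]*c['fy']+c['cy']
E
python3 - <<'E'
from h import *
import pickle
for n in('top','scene'):
    c=get_image(n); save(c,n+'0'); pickle.dump(c,open(n+'0.pkl','wb')); print(n,c['fx'],c['eye'],c['rotation'])
print(read_state())
E
```

```text
top 458.6732515347171 [ 392.91205435   13.56546416 1232.38434829] [-0.69629478  0.71374254 -0.05943952  0.047033  ]
scene 446.44742890218106 [1365.72162699 -154.82985234  684.4546053 ] [ 0.70346006  0.55755143 -0.27948212 -0.34083735]
{'clock': 0.1, 'joints': array([ 1.37359083e+00,  3.85443476e-01,  6.73315150e-03, -3.92657383e-04,
       -1.19400598e+00, -2.58631775e-01]), 'joint_vel': array([ 1.00596745e-03, -2.55651000e-04,  4.46140019e-03,  1.13293686e-03,
       -5.99285746e-05,  3.82229293e-04]), 'joint_efforts': array([-7.77425121e-04, -3.93319309e+01,  1.88929206e+01,  4.19804737e+00,
       -2.58591775e-03,  5.41977172e-06]), 'position': array([274.89787078, 560.75893436, 255.34757411]), 'ee_rot': array([ 9.74121961e-01, -2.26020906e-01, -1.52921155e-04,  9.65140611e-04]), 'contact_force': array([ 0.01744221, -0.35256111,  0.47520656]), 'wrist_torque': array([ 0.03091898, -0.03315455,  0.05937984]), 'grasp_force': 0.0, 'gripper_width': 85.37044238049634}
```

```bash
sed -i "s/np.array(c\['rotation'\])/Rm(c)/" h.py; sed -i "2a from scipy.spatial.transform import Rotation as R\ndef Rm(c): return R.from_quat(c['rotation']).as_matrix()" h.py; cat h.py
```

```text
import numpy as np, cv2
from bench import read_state, get_image, job_done
from scipy.spatial.transform import Rotation as R
def Rm(c): return R.from_quat(c['rotation']).as_matrix()
def save(c,n):
    cv2.imwrite(f'pics/{n}.png',c['image'][:,:,::-1])
def ray(c,uv):
    d=np.array([(uv[0]-c['cx'])/c['fx'],(uv[1]-c['cy'])/c['fy'],1.]); return np.array(c['eye']),Rm(c)@d
def onz(c,uv,z):
    e,d=ray(c,uv); return e+d*(z-e[2])/d[2]
def proj(c,p):
    q=Rm(c).T@(np.array(p)-np.array(c['eye'])); return q[0]/q[2]*c['fx']+c['cx'],q[1]/q[2]*c['fy']+c['cy']
```

View pics/top0.png

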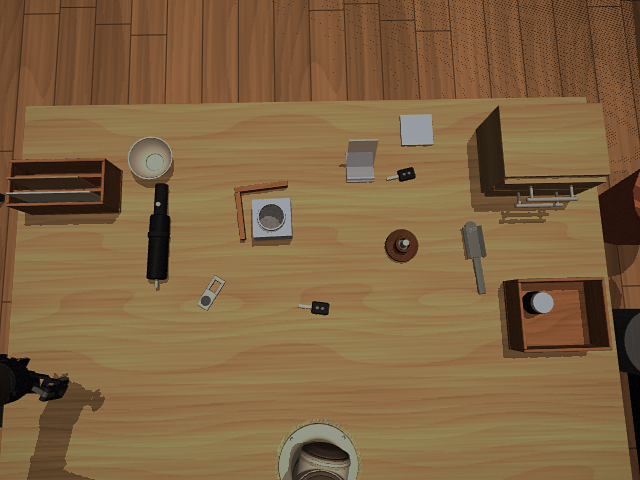

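View pics/scene0.png

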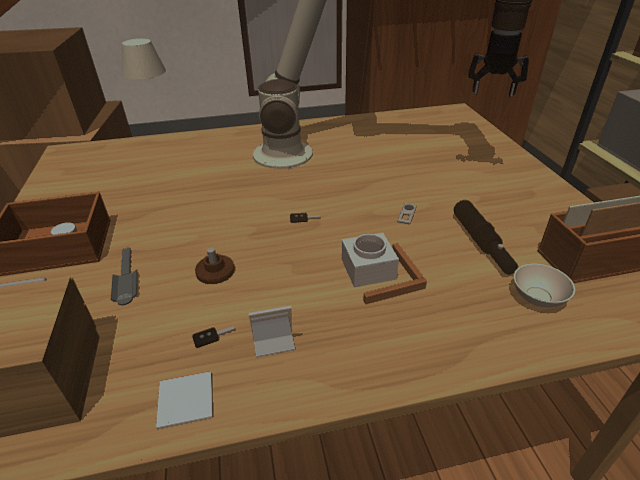

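The top view shows the stop corner near (240,190), the tin at (271,219) with its neck to the right of and below the corner, and the lid pair at (402,245); keys lie at (318,308) and (405,174). The scene view agrees with this. Next I'll measure.

```bash
python3 - <<'E'
from h import *
import pickle
c=pickle.load(open('top0.pkl','rb')); s=pickle.load(open('scene0.pkl','rb'))
im=c['image']; hsv=cv2.cvtColor(im,cv2.COLOR_RGB2HSV)
print('tin',hsv[205,258],'batten',hsv[220,240],hsv[185,270],'table',hsv[260,270],'lid',hsv[255,395],'tinside',hsv[240,270])
sat=hsv[:,:,1]; 
m=((sat<50)).astype(np.uint8); w=np.zeros_like(m); w[190:250,246:300]=1
n,l,st,ce=cv2.connectedComponentsWithStats(m*w); i=1+np.argmax(st[1:,4]); print(st[i])
cs,_=cv2.findContours((l==i).astype(np.uint8),0,2); r=cv2.minAreaRect(max(cs,key=cv2.contourArea)); 
for p in cv2.boxPoints(r): print('tin corner',p,onz(c,p,60))
cv2.imwrite('pics/z.png',cv2.resize(im[165:265,220:320,::-1],(600,600),interpolation=cv2.INTER_CUBIC))
for nm,cc in(('lid top',(402,245)),):
  print(onz(c,cc,25))
for uv in((404,242),): print('knob',onz(c,uv,66))
print('knob scene',onz(s,(212,250),66))
E
```

```text
tin [108  19 164] batten [ 11 158 145] [ 11 157 133] table [ 20 117 150] lid [ 11 173  78] tinside [ 15 141  98]
[ 252  198   40   42 1497]
tin corner [251.05203 199.09277] [676.21584874 158.73614887  60.        ]
tin corner [289.96384 197.23984] [678.93104594  57.07424412  60.        ]
tin corner [291.91177 238.14706] [570.5104572   53.91833183  60.        ]
tin corner [252.99997 240.     ] [568.04327462 154.21834444  60.        ]
[ 550.44333216 -237.54865952   25.        ]
knob [ 552.76185855 -234.61033414   66.        ]
knob scene [ 556.22089424 -236.57972225   66.        ]
```

View pics/z.png

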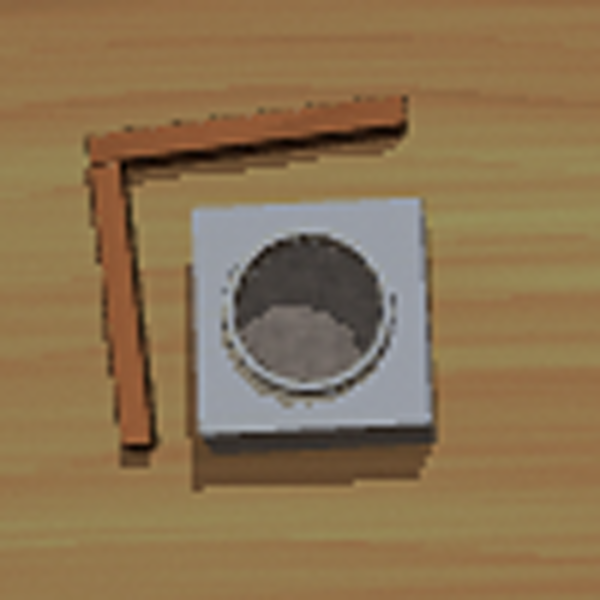

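The crop shows the stop's inner corner at crop (121,162), the far batten's inner edge running to (406,121) and the side batten's running to (154,440). The tin's top corners are at (193,210), (422,199), (434,425) and (200,432).

```bash
python3 - <<'E'
from h import *
import pickle
c=pickle.load(open('top0.pkl','rb')); s=pickle.load(open('scene0.pkl','rb'))
f=lambda u,v,z:onz(c,(220+(u-2.5)/6,165+(v-2.5)/6),z)[:2].round(1)
C,A,B=f(121,162,24),f(406,125,24),f(154,440,24)
print('stop',C,A,B,'yaw',np.arctan2(*(A-C)*[1,-1]),np.arctan2(*(C-B)[::-1]), np.linalg.norm(A-C),np.linalg.norm(B-C))
T=[f(*p,60) for p in((193,210),(422,199),(434,425),(200,432))]; print('tin',T,np.mean(T,0)); t=np.array(T)
d=lambda a,b:np.arctan2(*(a-b)[::-1]); print('yaw',d(t[0],t[3]),d(t[1],t[2]),d(t[0],t[1])-np.pi/2,d(t[3],t[2])-np.pi/2)
psi=.12; M=np.array([[np.cos(psi),np.sin(psi)],[-np.sin(psi),np.cos(psi)]])
print('in stop',[ (M@(p-C)).round(1) for p in T])
# lid plate contour
hsv=cv2.cvtColor(c['image'],cv2.COLOR_RGB2HSV); m=((hsv[:,:,2]<115)&(hsv[:,:,1]>140)).astype(np.uint8); w=np.zeros_like(m); w[222:268,380:424]=1
u=np.argwhere(m*w); cs,_=cv2.findContours(m*w,0,2); k=max(cs,key=cv2.contourArea); e=cv2.fitEllipse(cv2.convexHull(k)); print(e, onz(c,e[0],10))
E
```

```text
stop [706.4 193.5] [720.7  65.2] [579.5 179.1] yaw 0.11099939395780466 0.11299184728247078 129.09446153882826 127.71440795775548
tin [array([674.9, 156.9]), array([677.6,  57.2]), array([577.6,  53.8]), array([577. , 154.4])] [626.775 105.575]
yaw 0.025530712924509893 0.03398690774625493 0.027074626237813648 0.005964143993841375
in stop [array([-35.7, -32.6]), array([ -44.9, -131.9]), array([-144.6, -123.3]), array([-133.2,  -23.3])]
((401.20587158203125, 245.1428985595703), (32.3579216003418, 32.89573669433594), 96.29673767089844) [ 552.06310108 -238.49955801   10.        ]
```

Call:
play_rows(
  series=[
    [16.6,-29,0,0,0,0.34],
    [16.6,-29,0,0,0,0.34],
    [16.6,-29,0,0,0,0.34],
    [16.6,-29,0,0,0,0.34],
    [16.6,-29,0,0,0,0.34],
    [16.6,-29,0,0,0,0.34],
    [16.6,-29,0,0,0,0.34],
    [16.6,-29,0,0,0,0.34],
    [16.6,-29,0,0,0,0.34],
    [16.6,-29,0,0,0,0.34],
    [16.6,-29,0,0,0,0.34],
    [16.6,-29,0,0,0,0.34],
    [16.6,-29,0,0,0,0.34],
    [16.6,-29,0,0,0,0.34],
    [16.6,-29,0,0,0,0.34],
    [16.6,-29,0,0,0,0.34],
    [0,0,0,0,0,0],
    [0,0,0,0,0,0],
  ],
  gripper=0.5,
)

```text
clock: 1.6
position: [540.9, 95.6, 255.5]
ee_rot: [0.998, 0.055, -0.001, 0.0]
contact_force: [-0.8, 0.8, -0.7]
gripper_width: 42.5
grasp_force: 0.0
```

Call:
play_rows(
  series=[
    [0,0,-40,0,0,0],
    [0,0,-40,0,0,0],
    [0,0,-40,0,0,0],
    [0,0,-35,0,0,0],
    [0,0,-30,0,0,0],
    [0,0,-20,0,0,0],
    [0,0,-14,0,0,0],
    [0,0,0,0,0,0],
    [9.9,1.1,0,0,0,0],
    [5,0.56,0,0,0,0],
    [3,0.33,0,0,0,0],
    [3,0.33,0,0,0,0],
    [3,0.33,0,0,0,0],
    [3,0.33,0,0,0,0],
    [3,0.33,0,0,0,0],
  ],
)

```text
clock: 2.85
position: [569.9, 100.1, 37.3]
ee_rot: [0.998, 0.057, -0.001, 0.0]
contact_force: [-2.3, -0.4, -0.1]
gripper_width: 42.9
grasp_force: 0.0
```

Call:
play_rows(
  series=[
    [3,0.34,0,0,0,0],
    [3,0.34,0,0,0,0],
    [3,0.34,0,0,0,0],
    [3,0.34,0,0,0,0],
    [3,0.34,0,0,0,0],
    [3,0.34,0,0,0,0],
    [3,0.34,0,0,0,0],
    [3,0.34,0,0,0,0],
    [3,0.34,0,0,0,0],
    [0,0,0,0,0,0],
  ],
)

```text
clock: 3.68
position: [598.7, 103.8, 37.3]
ee_rot: [0.998, 0.057, 0.001, -0.0]
contact_force: [-0.5, -0.7, -0.7]
gripper_width: 42.3
grasp_force: 0.0
```

Call:
play_rows(
  series=[
    [1.5,0.17,0,0,0,0],
    [1.5,0.17,0,0,0,0],
    [1.5,0.17,0,0,0,0],
  ],
)

```text
clock: 3.93
position: [602.0, 104.0, 37.4]
ee_rot: [0.998, 0.057, -0.0, 0.0]
contact_force: [-3.1, -0.6, 0.3]
gripper_width: 42.9
grasp_force: 0.0
```

```bash
python3 - <<'E'
from h import *
c=get_image('top'); cv2.imwrite('pics/p1.png',cv2.resize(c['image'][165:285,200:320,::-1],(600,600),interpolation=cv2.INTER_CUBIC))
E
```

```text
(no output)
```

View pics/p1.png

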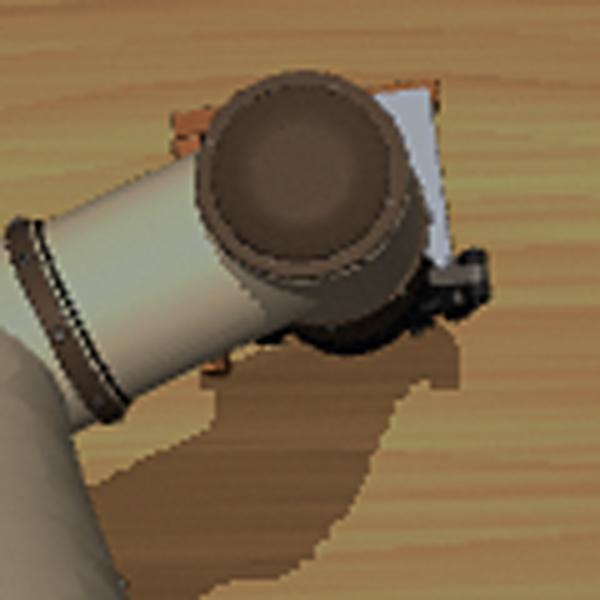

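The arm covers most of the tin. Its far-right top corner, at crop (430,88), is nearly at the far batten, so I'll push on until the force rises.

Call:
play_rows(
  series=[
    [1,0.11,0,0,0,0],
    [1,0.11,0,0,0,0],
    [1,0.11,0,0,0,0],
  ],
)

```text
clock: 4.23
position: [602.6, 103.7, 36.8]
ee_rot: [0.998, 0.056, -0.003, 0.001]
contact_force: [-9.0, 0.6, 2.9]
gripper_width: 42.7
grasp_force: 0.0
```

Call:
play_rows(
  series=[
    [1,0.11,0,0,0,0],
    [1,0.11,0,0,0,0],
  ],
)

```text
clock: 4.4
position: [602.6, 103.4, 36.2]
ee_rot: [0.998, 0.056, -0.005, 0.001]
contact_force: [-13.3, 0.1, 4.4]
gripper_width: 42.4
grasp_force: 0.0
```

Call:
play_rows(
  series=[
    [1,0.11,0,0,0,0],
    [1,0.11,0,0,0,0],
  ],
)

```text
clock: 4.57
position: [602.6, 103.0, 35.6]
ee_rot: [0.998, 0.055, -0.007, 0.002]
contact_force: [-17.0, 0.5, 5.4]
gripper_width: 42.9
grasp_force: 0.0
```

Call:
play_rows(
  series=[
    [-10,-1.1,0,0,0,0],
    [-15,-1.7,0,0,0,0],
    [0,0,30,0,0,-1],
    [0,0,30,0,0,-1],
    [0,0,30,0,0,-1],
    [8,-8,0,0,0,-1],
    [8,-8,0,0,0,-1],
    [8,-8,0,0,0,-1],
    [8,-8,0,0,0,-1],
    [8,-8,0,0,0,-1],
    [8,-8,0,0,0,-1],
    [8,-8,0,0,0,-1],
    [8,-8,0,0,0,-1],
    [8,-8,0,0,0,-1],
    [8,-8,0,0,0,-1],
    [8,-2,0,0,0,-1],
    [8,0,0,0,0,-1],
    [0,0,0,0,0,0],
  ],
)

```text
clock: 6.07
position: [682.5, 19.8, 127.7]
ee_rot: [0.746, -0.666, 0.002, -0.002]
contact_force: [0.2, 0.7, 0.2]
gripper_width: 42.8
grasp_force: 0.0
```

```bash
python3 - <<'E'
from h import *
s=read_state(); C=np.array([706.4,193.5]); p=.112; M=np.array([[np.cos(p),np.sin(p)],[-np.sin(p),np.cos(p)]])
print(s['position'], M@(s['position'][:2]-C), R.from_quat(s['ee_rot']).as_matrix()[:2,:2],s['joints'])
E
```

```text
[682.54804985  19.82703076 127.69918601] [ -43.11323875 -169.91899369] [[ 0.11168514 -0.99373446]
 [-0.99374361 -0.11168525]] [ 0.26563077  0.58192907 -0.00122921  0.0010995  -0.98345966 -0.15431893]
```

Call:
play_rows(
  series=[
    [-7,-0.8,-20,0,0,0],
    [0,0,-30,0,0,0],
    [0,0,-25,0,0,0],
    [0,0,-15,0,0,0],
    [0,0,0,0,0,0],
    [-1,9,0,0,0,0],
    [-0.7,6,0,0,0,0],
    [-0.34,3,0,0,0,0],
    [-0.34,3,0,0,0,0],
    [-0.34,3,0,0,0,0],
    [-0.34,3,0,0,0,0],
    [-0.34,3,0,0,0,0],
    [-0.34,3,0,0,0,0],
    [-0.34,3,0,0,0,0],
    [-0.34,3,0,0,0,0],
    [-0.34,3,0,0,0,0],
  ],
)

```text
clock: 7.4
position: [668.3, 61.0, 37.4]
ee_rot: [0.746, -0.666, 0.0, 0.0]
contact_force: [0.1, -3.9, 1.1]
gripper_width: 42.7
grasp_force: 0.0
```

Call:
play_rows(
  series=[
    [-0.34,3,0,0,0,0],
    [-0.17,1.5,0,0,0,0],
    [-0.17,1.5,0,0,0,0],
    [-0.17,1.5,0,0,0,0],
    [-0.17,1.5,0,0,0,0],
    [-0.11,1,0,0,0,0],
    [-0.11,1,0,0,0,0],
  ],
)

```text
clock: 7.98
position: [667.1, 72.3, 37.3]
ee_rot: [0.746, -0.666, -0.0, 0.0]
contact_force: [0.4, -4.2, 1.1]
gripper_width: 42.8
grasp_force: 0.0
```

Call:
play_rows(
  series=[
    [-0.11,1,0,0,0,0],
    [-0.11,1,0,0,0,0],
    [-0.11,1,0,0,0,0],
  ],
)

```text
clock: 8.23
position: [666.6, 74.9, 37.3]
ee_rot: [0.746, -0.666, -0.0, 0.0]
contact_force: [-0.1, -6.9, 1.9]
gripper_width: 42.8
grasp_force: 0.0
```

Call:
play_rows(
  series=[
    [-0.11,1,0,0,0,0],
    [-0.11,1,0,0,0,0],
    [-0.11,1,0,0,0,0],
    [0,0,0,0,0,0],
  ],
)

```text
clock: 8.57
position: [666.2, 75.2, 37.6]
ee_rot: [0.746, -0.666, 0.0, 0.002]
contact_force: [2.1, -13.6, 3.1]
gripper_width: 42.4
grasp_force: 0.0
```

Call:
play_rows(
  series=[
    [-0.11,1,0,0,0,0],
    [-0.11,1,0,0,0,0],
    [0,0,0,0,0,0],
  ],
)

```text
clock: 8.82
position: [666.2, 75.5, 38.1]
ee_rot: [0.745, -0.667, 0.001, 0.002]
contact_force: [2.8, -18.1, 4.9]
gripper_width: 42.8
grasp_force: 0.0
```

Call:
play_rows(
  series=[
    [1.1,-10,0,0,0,0],
    [2.2,-20,5,0,0,0],
    [0,0,35,0,0,0],
    [0,0,40,0,0,0],
    [0,0,40,0,0,0],
    [-11,-28,4,0,0,0],
    [-11,-28,4,0,0,0],
    [-11,-28,4,0,0,0],
    [-11,-28,4,0,0,0],
    [-11,-28,4,0,0,0],
    [-11,-28,4,0,0,0],
    [-11,-28,4,0,0,0],
    [-11,-28,4,0,0,0],
    [-11,-28,4,0,0,0],
    [-11,-28,4,0,0,0],
    [0,0,0,0,0,0],
    [0,0,0,0,0,0],
  ],
  gripper=0.6,
)

```text
clock: 10.23
position: [559.3, -230.2, 197.2]
ee_rot: [0.745, -0.667, -0.0, -0.001]
contact_force: [0.2, -0.7, 0.3]
gripper_width: 50.8
grasp_force: 0.0
```

```bash
python3 - <<'E'
from h import *
import pickle
print(read_state()['position'])
c=get_image('top'); w=get_image('wrist'); s=get_image('scene')
pickle.dump((c,w,s),open('a.pkl','wb'))
v=np.zeros((480,800,3),np.uint8)
v[:, :480]=cv2.resize(w['image'],(480,360)).repeat(1,0)[:, :480][:360].__class__ and cv2.copyMakeBorder(cv2.resize(w['image'],(480,360)),0,120,0,0,cv2.BORDER_CONSTANT)
v[:320,480:]=cv2.resize(c['image'][170:250,225:305],(320,320),interpolation=cv2.INTER_CUBIC)
cv2.imwrite('pics/a.png',v[:,:,::-1]); print(w['eye'],w['rotation'],w['fx'])
E
```

```text
[ 559.25237908 -230.22649839  197.1716082 ]
[ 568.85077375 -307.46537649  315.03257616] [-0.05637516  0.98555855  0.15943124 -0.00882413] 336.98412863049526
```

View pics/a.png

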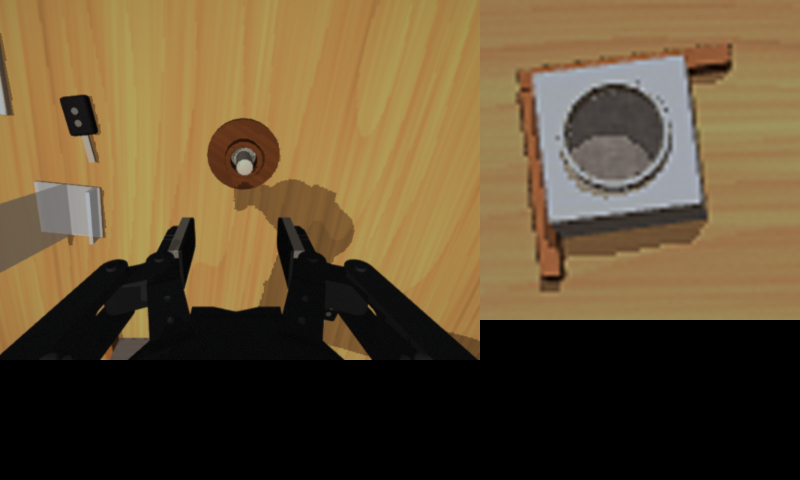

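The wrist view shows the lid pair with the knob tip near (325,222) in full-size pixels. The top crop shows the tin square in the corner, with its neck at crop (615,135).

```bash
python3 - <<'E'
from h import *
import pickle
c,w,s=pickle.load(open('a.pkl','rb'))
def bright(v,box,lo=140):
    x0,y0,x1,y1=box; hsv=cv2.cvtColor(v['image'],cv2.COLOR_RGB2HSV)[y0:y1,x0:x1]
    m=((hsv[:,:,1]<60)&(hsv[:,:,2]>lo)).astype(np.uint8)
    n,l,st,ce=cv2.connectedComponentsWithStats(m); i=1+np.argmax(st[1:,4]); print(st[i],ce[i]+[x0,y0]); return ce[i]+[x0,y0]
k=bright(w,(305,205,345,240)); print('knob tip wrist',onz(w,k,66))
hw=cv2.cvtColor(w['image'],cv2.COLOR_RGB2HSV)
m=np.zeros((480,640),np.uint8); m[150:258,270:380]=((hw[150:258,270:380,1]>160)&(hw[150:258,270:380,2]<140)&(hw[150:258,270:380,0]<14))
cs,_=cv2.findContours(m,0,2); e=cv2.fitEllipse(cv2.convexHull(max(cs,key=cv2.contourArea))); print('plate wrist',e,onz(w,e[0],14))
e2=onz(s,bright(s,(204,243,222,262),100),56);print('knob scene',e2)
f=lambda u,v,z:onz(c,(225+(u-480-1.5)/4,170+(v-1.5)/4),z)[:2].round(1)
T=np.array([f(*p,60) for p in((533,71),(684,56),(706,206),(554,221))]); print('tin',T,T.mean(0))
print('neck',f(615,137,76), 'corner pred (662.3,138.2)')
d=lambda a,b:np.arctan2(*(a-b)[::-1]); print('yaw',d(T[0],T[3]),d(T[1],T[2]),d(T[0],T[1])-np.pi/2,d(T[3],T[2])-np.pi/2)
E
```

```text
[ 11   8  21  20 342] [325.8128655  222.55555556]
knob tip wrist [ 552.15504999 -237.65324591   66.        ]
plate wrist ((324.1243591308594, 205.08575439453125), (93.30206298828125, 94.6881332397461), 82.53982543945312) [ 552.26429645 -239.34425093   14.        ]
[ 3  5  7  4 25] [210.08 249.56]
knob scene [ 540.47647186 -242.09341181   56.        ]
tin [[708.5 193.1]
 [716.5  94.1]
 [615.9  81.1]
 [608.2 179.5]] [662.275 136.95 ]
neck [659.3 138. ] corner pred (662.3,138.2)
yaw 0.1347712844777311 0.12851246631344812 0.08063287594517377 0.0780928944643835
```

Call:
play_rows(
  series=[
    [-3.5,-4,-10,0,0,0],
    [-3.5,-4,-25,0,0,0],
    [0,0,-30,0,0,0],
    [0,0,-25,0,0,0],
    [0,0,-15,0,0,0],
    [0,0,-10,0,0,0],
    [0,0,-8,0,0,0],
    [0,0,-4,0,0,0],
    [0,0,-3,0,0,0],
    [0,0,0,0,0,0],
  ],
)

```text
clock: 11.22
position: [552.8, -237.6, 67.4]
ee_rot: [0.746, -0.666, 0.0, -0.0]
contact_force: [0.2, -0.3, -0.1]
gripper_width: 51.4
grasp_force: 0.0
```

Call:
play_rows(
  series=[
    [0,0,0,0,0,0],
    [0,0,0,0,0,0],
    [0,0,0,0,0,0],
    [0,0,0,0,0,0],
    [0,0,0,0,0,0],
    [0,0,0,0,0,0],
    [0,0,0,0,0,0],
    [0,0,0,0,0,0],
  ],
  gripper=0.0,
)

```text
clock: 11.88
position: [552.6, -237.9, 68.2]
ee_rot: [0.746, -0.666, 0.0, -0.0]
contact_force: [-3.0, -0.3, 5.2]
gripper_width: 16.3
grasp_force: 58.5
```

Call:
play_rows(
  series=[
    [0,0,2,0,0,0],
    [0,0,4,0,0,0],
    [0,0,6,0,0,0],
    [0,0,9,0,0,0],
    [0,0,12,0,0,0],
    [0,0,15,0,0,0],
    [0,0,15,0,0,0],
    [0,0,15,0,0,0],
    [0,0,12,0,0,0],
    [0,0,9,0,0,0],
    [0,0,6,0,0,0],
    [0,0,3,0,0,0],
    [0,0,0,0,0,0],
  ],
)

```text
clock: 12.97
position: [552.6, -237.7, 175.8]
ee_rot: [0.746, -0.666, 0.0, -0.0]
contact_force: [0.3, 0.1, -3.1]
gripper_width: 15.7
grasp_force: 58.7
```

```bash
python3 - <<'E'
from h import *
import pickle
print(read_state()['position'],read_state()['contact_force'])
w=get_image('wrist'); s=get_image('scene')
v=np.zeros((480,800,3),np.uint8); v[:360,:480]=cv2.resize(w['image'],(480,360)); v[:320,480:]=cv2.resize(s['image'][160:320,140:300],(320,320),interpolation=cv2.INTER_CUBIC)
cv2.imwrite('pics/b.png',v[:,:,::-1])
E
```

```text
[ 552.61813931 -237.71679569  175.79206708] [ 0.34275656  0.10801557 -3.06843526]
```

View pics/b.png

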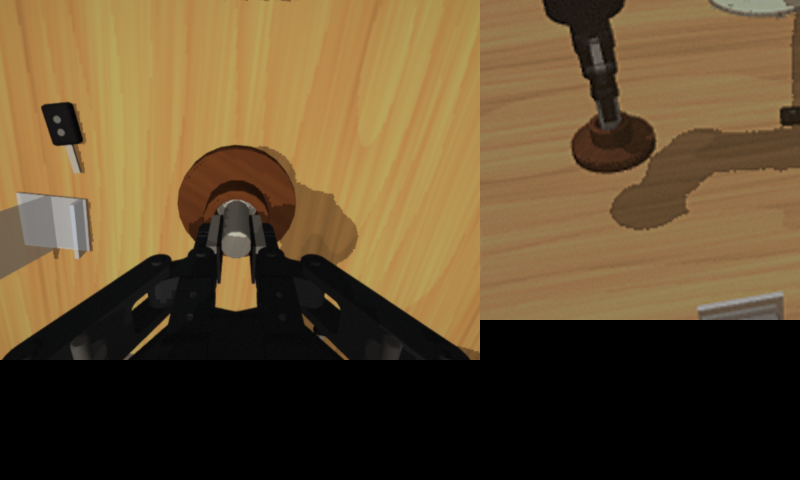

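The pair hangs level from the knob, gripped near (236,230) in the wrist part, and nothing else was touched. Next I carry it over the tin.

Call:
play_rows(
  series=[
    [2,6.5,0,0,0,0],
    [4,13.5,0,0,0,0],
    [6,20.5,0,0,0,0],
    [7.7,26.5,0,0,0,0],
    [7.7,26.5,0,0,0,0],
    [7.7,26.5,0,0,0,0],
    [7.7,26.5,0,0,0,0],
    [7.7,26.5,0,0,0,0],
    [7.7,26.5,0,0,0,0],
    [7.7,26.5,0,0,0,0],
    [7.7,26.5,0,0,0,0],
    [7.7,26.5,0,0,0,0],
    [7.7,26.5,0,0,0,0],
    [7.7,26.5,0,0,0,0],
    [6,20.5,0,0,0,0],
    [4,13.5,0,0,0,0],
    [2,6.5,0,0,0,0],
    [0.8,3,0,0,0,0],
    [0,0,0,0,0,0],
    [0,0,0,0,0,0],
  ],
)

```text
clock: 14.73
position: [661.6, 136.9, 175.2]
ee_rot: [0.746, -0.666, -0.0, 0.0]
contact_force: [-0.6, -0.7, -3.5]
gripper_width: 15.6
grasp_force: 58.7
```

```bash
python3 - <<'E'
from h import *
st=read_state(); print(st['position'],st['contact_force'],st['ee_rot'],st['gripper_width'])
w=get_image('wrist'); s=get_image('scene')
v=np.zeros((480,800,3),np.uint8); v[:360,:480]=cv2.resize(w['image'],(480,360)); v[:480,480:]=cv2.resize(s['image'][160:320,320:427],(320,480),interpolation=cv2.INTER_CUBIC)
cv2.imwrite('pics/c.png',v[:,:,::-1])
for n,c in(('wrist',w),('scene',s)):
  print(n,'rim pts predicted',[np.round(proj(c,(662.3+36*np.cos(a),137.5+36*np.sin(a),76)),1) for a in np.arange(4)*np.pi/2])
  print('foot pred',np.round(proj(c,(*st['position'][:2],st['position'][2]-68)),1), 'skirt edge pts',[np.round(proj(c,(st['position'][0]+44*np.cos(a),st['position'][1]+44*np.sin(a),st['position'][2]-66)),1) for a in np.arange(4)*np.pi/2])
E
```

```text
[661.59938201 136.88448972 175.15090728] [-0.6209365  -0.7325429  -3.53322992] [ 7.45924671e-01 -6.66030128e-01 -1.78544814e-04  4.71105253e-04] 15.649622766360691
wrist rim pts predicted [array([261.2, 241. ]), array([308. , 293.4]), array([365.6, 252.2]), array([319.9, 195.1])]
foot pred [314.9 263.6] skirt edge pts [array([240.5, 257.1]), array([307. , 328.7]), array([388.2, 272.7]), array([324.1, 191.7])]
scene rim pts predicted [array([394.3, 260.9]), array([404.3, 248. ]), array([383.2, 240.6]), array([372.6, 253. ])]
foot pred [389.3 238.9] skirt edge pts [array([396.5, 250.8]), array([409. , 235.1]), array([382.7, 226.3]), array([369.4, 241.2])]
```

View pics/c.png

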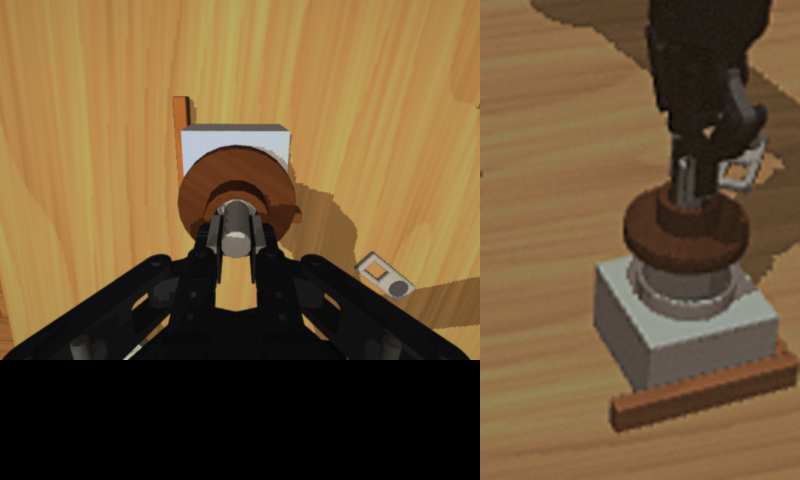

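The pair is above the tin. The tin's near top edge runs from (243,174) to (387,174) in full wrist pixels, and I'll check it against the prediction.

```bash
python3 - <<'E'
from h import *
w=get_image('wrist'); C=np.array([706.4,193.5]); p=.112; M=np.array([[np.cos(p),np.sin(p)],[-np.sin(p),np.cos(p)]])
g=cv2.cvtColor(w['image'],cv2.COLOR_RGB2GRAY).astype(int); print([(r,g[r,270],g[r,360]) for r in range(162,182)])
for uv in((243,174),(387,174)): print(M@(onz(w,uv,60)[:2]-C))
print('tool',M@(read_state()['position'][:2]-C))
E
```

```text
[(162, np.int64(160), np.int64(153)), (163, np.int64(161), np.int64(153)), (164, np.int64(157), np.int64(151)), (165, np.int64(126), np.int64(131)), (166, np.int64(100), np.int64(103)), (167, np.int64(91), np.int64(91)), (168, np.int64(90), np.int64(90)), (169, np.int64(91), np.int64(90)), (170, np.int64(91), np.int64(90)), (171, np.int64(91), np.int64(90)), (172, np.int64(90), np.int64(90)), (173, np.int64(82), np.int64(91)), (174, np.int64(102), np.int64(100)), (175, np.int64(175), np.int64(156)), (176, np.int64(195), np.int64(188)), (177, np.int64(198), np.int64(195)), (178, np.int64(197), np.int64(196)), (179, np.int64(197), np.int64(197)), (180, np.int64(197), np.int64(195)), (181, np.int64(197), np.int64(197))]
[ -1.26181926 -98.21216727]
[-100.27711729  -98.35663957]
tool [-50.66301757 -51.59335531]
```

Call:
play_rows(
  series=[
    [0,0.8,-4,0,0,0],
    [0,0.8,-6,0,0,0],
    [0,0,-6,0,0,0],
    [0,0,-5,0,0,0],
    [0,0,-3,0,0,0],
    [0,0,-1.5,0,0,0],
    [0,0,-1.5,0,0,0],
    [0,0,-1.5,0,0,0],
    [0,0,-1.5,0,0,0],
  ],
)

```text
clock: 15.63
position: [662.2, 139.4, 145.5]
ee_rot: [0.746, -0.666, 0.0, -0.0]
contact_force: [-0.2, 1.2, -3.8]
gripper_width: 15.8
grasp_force: 58.7
```

Call:
play_rows(
  series=[
    [0,0,-1.5,0,0,0],
    [0,0,-1.5,0,0,0],
    [0,0,-1.5,0,0,0],
  ],
)

```text
clock: 15.88
position: [662.0, 139.3, 140.8]
ee_rot: [0.746, -0.666, 0.0, -0.0]
contact_force: [-0.4, 0.8, -3.7]
gripper_width: 15.8
grasp_force: 58.7
```

Call:
play_rows(
  series=[
    [0,0,-1,0,0,0],
    [0,0,-1,0,0,0],
    [0,0,-1,0,0,0],
  ],
)

```text
clock: 16.13
position: [662.0, 139.3, 137.8]
ee_rot: [0.746, -0.666, 0.0, -0.0]
contact_force: [-0.3, 0.9, -4.2]
gripper_width: 15.8
grasp_force: 58.7
```

Call:
play_rows(
  series=[
    [0,0,-0.8,0,0,0],
    [0,0,-0.8,0,0,0],
    [0,0,0,0,0,0],
  ],
)

```text
clock: 16.38
position: [662.1, 139.4, 136.5]
ee_rot: [0.746, -0.666, 0.0, -0.0]
contact_force: [-0.6, -0.4, -2.8]
gripper_width: 15.8
grasp_force: 59.0
```

Call:
play_rows(
  series=[
    [0,0,-0.6,0,0,0],
    [0,0,-0.6,0,0,0],
    [0,0,0,0,0,0],
  ],
)

```text
clock: 16.63
position: [662.0, 139.3, 136.3]
ee_rot: [0.746, -0.666, 0.0, -0.0]
contact_force: [-3.4, -0.0, 4.6]
gripper_width: 15.5
grasp_force: 59.6
```

Call:
play_rows(
  series=[
    [0,0,0,0,0,0],
    [0,0,0,0,0,0],
    [0,0,0,0,0,0],
  ],
)

```text
clock: 16.88
position: [662.1, 139.3, 136.3]
ee_rot: [0.746, -0.666, 0.0, -0.0]
contact_force: [-5.3, -0.7, 5.8]
gripper_width: 15.6
grasp_force: 59.7
```

Call:
play_rows(
  series=[
    [0,0,0,0,0,0],
    [0,0,0,0,0,0],
    [0,0,0,0,0,0],
    [0,0,0,0,0,0],
    [0,0,0,0,0,0],
    [0,0,0,0,0,0],
    [0,0,0,0,0,0],
    [0,0,0,0,0,0],
  ],
  gripper=0.75,
)

```text
clock: 17.55
position: [662.0, 139.4, 134.9]
ee_rot: [0.746, -0.666, 0.0, -0.0]
contact_force: [-1.1, -0.1, 0.9]
gripper_width: 63.9
grasp_force: 0.0
```

```bash
python3 - <<'E'
from h import *
st=read_state(); print(st['position'],st['contact_force'],st['ee_rot'],st['gripper_width'])
w=get_image('wrist'); s=get_image('scene')
v=np.zeros((480,800,3),np.uint8); v[:360,:480]=cv2.resize(w['image'],(480,360)); v[:480,480:]=cv2.resize(s['image'][160:320,320:427],(320,480),interpolation=cv2.INTER_CUBIC)
cv2.imwrite('pics/d.png',v[:,:,::-1])
for a in((662,139.3,134),(662,139.3,106)): print(proj(w,a))
import pickle; pickle.dump(w,open('d.pkl','wb'))
E
```

```text
[662.04797535 139.37191467 134.94177264] [-1.05933452 -0.06248696  0.90763955] [ 7.46189947e-01 -6.65733101e-01  8.46189896e-06 -2.93369359e-05] 63.87828774422387
(np.float64(315.45446219743246), np.float64(327.51713470187445))
(np.float64(315.2853561605862), np.float64(294.7668201798626))
```

View pics/d.png

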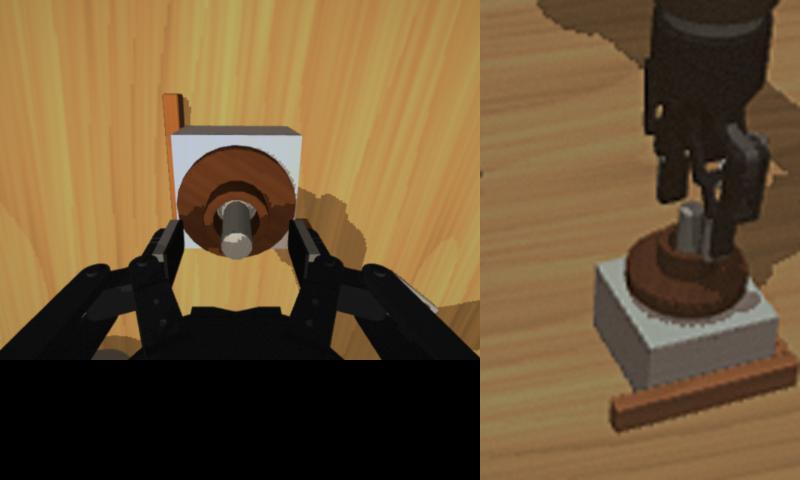

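Seated: the knob tip is at full-size (315,324) against a predicted (315,327), and the open fingers straddle the collar. I descend now to the collar.

Call:
play_rows(
  series=[
    [0,-0.5,-5,0,0,0],
    [0,-0.5,-8,0,0,0],
    [0,0,-6,0,0,0],
    [0,0,-4,0,0,0],
    [0,0,-2.5,0,0,0],
    [0,0,0,0,0,0],
  ],
)

```text
clock: 18.15
position: [661.5, 138.1, 108.3]
ee_rot: [0.746, -0.666, -0.0, 0.001]
contact_force: [-1.3, -0.2, -0.7]
gripper_width: 64.1
grasp_force: 0.0
```

Call:
play_rows(
  series=[
    [0,0,0,0,0,0],
    [0,0,0,0,0,0],
    [0,0,0,0,0,0],
    [0,0,0,0,0,0],
    [0,0,0,0,0,0],
    [0,0,0,0,0,0],
  ],
  gripper=0.3,
)

```text
clock: 18.65
position: [662.4, 138.5, 110.2]
ee_rot: [0.746, -0.666, 0.0, -0.001]
contact_force: [0.8, 0.2, 2.6]
gripper_width: 42.0
grasp_force: 61.2
```

Call:
play_rows(
  series=[
    [0,0,0.7,0,0,0],
    [0,0,1,0,0,0],
    [0,0,1.5,0,0,0],
    [0,0,2,0,0,0],
    [0,0,3,0,0,0],
    [0,0,3,0,0,0],
    [0,0,4,0,0,0],
    [0,0,5,0,0,0],
    [0,0,6,0,0,0],
    [0,0,7,0,0,0],
    [0,0,8,0,0,0],
    [0,0,8,0,0,0],
    [0,0,9,0,0,0],
    [0,0,9,0,0,0],
    [0,0,9,0,0,0],
    [0,0,9,0,0,0],
    [0,0,9,0,0,0],
    [0,0,6,0,0,0],
    [0,0,3,0,0,0],
    [0,0,0,0,0,0],
  ],
)

```text
clock: 20.32
position: [662.3, 138.4, 213.7]
ee_rot: [0.746, -0.666, 0.0, -0.001]
contact_force: [-0.4, 0.6, -1.6]
gripper_width: 42.4
grasp_force: 60.9
```

Call:
play_rows(
  series=[
    [0,0,3,0,0,0],
    [0,0,4,0,0,0],
    [0,0,3,0,0,0],
    [0,0,0,0,0,0],
    [0,0,0,0,0,0],
    [0,0,0,0,0,0],
    [0,0,0,0,0,0],
  ],
)

```text
clock: 20.9
position: [661.8, 138.3, 222.4]
ee_rot: [0.746, -0.666, -0.0, 0.0]
contact_force: [0.3, -0.7, -1.4]
gripper_width: 42.4
grasp_force: 60.9
```

```bash
python3 - <<'E'
from h import *
st=read_state(); print(st['position'],st['contact_force'],st['ee_rot'],st['gripper_width'])
w=get_image('wrist'); s=get_image('scene')
v=np.zeros((480,800,3),np.uint8); v[:360,:480]=cv2.resize(w['image'],(480,360)); v[:480,480:]=cv2.resize(s['image'][160:320,320:427],(320,480),interpolation=cv2.INTER_CUBIC)
cv2.imwrite('pics/e.png',v[:,:,::-1])
E
```

```text
[661.84996623 138.31902564 222.38400332] [ 0.31896516 -0.74721567 -1.39114765] [ 7.46182715e-01 -6.65741137e-01 -1.82995628e-04  2.45338972e-04] 42.4217111789184
```

View pics/e.png

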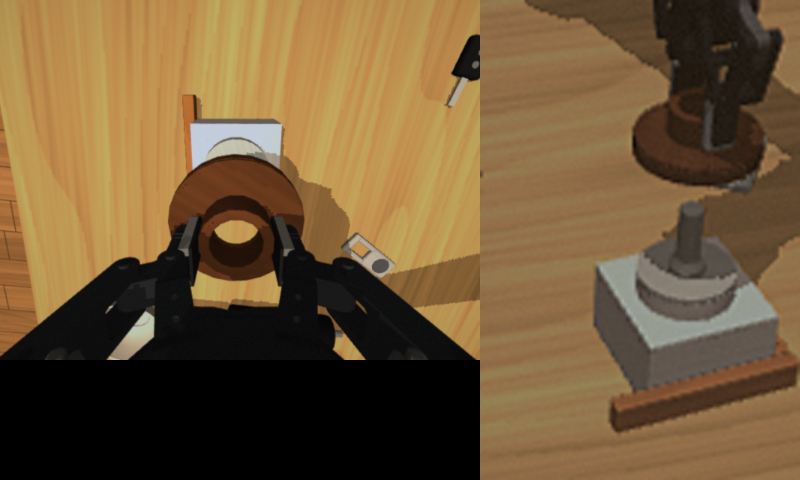

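The outer lid is held level and well above the knob, at crop (690,205). The inner lid is seated and the tin is still in its corner, so I'm handing in.

```bash
python3 -c "
from bench import job_done
print(job_done())"
```

```text
the job is handed in; nothing more can be done
None
```

I handed the job in at about 21 s; no pass/fail verdict came back. In the last pictures the tin sits in the corner of the stop, the inner lid is seated on it, and the gripper holds the outer lid level and well above the knob tip.

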